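# Dial open the combination-locked reagent box

### The job

Open the locked reagent box: roll its three digit wheels until they read 4-7-2 from left to right on their crowns, then slide the bolt to the left by its thumb tab so that the sprung lid comes up by itself, and leave the box standing open. The lock is delicate: never press or push on any part of the box harder than about 15 N, and do not disturb the things standing around it.

Things in the scene. Friction and masses are not known exactly. Their poses are not given: they have to be found in the camera images.
- lockbox: grey sheet-steel box, 170 mm deep (its x), 230 mm wide (its y), fixed. Origin: centre of its underside; x points to the back, y to its left, z up; yaw within 0.25 rad. Offsets below are in this frame. Front part (x -85 to -15 mm): dark steel lock plate, top about z = 84. Back part (x -14 to 83): hinged lid, top z = 82, flat wire handle up to z = 92
- lock_centre (a point): point fixed to the box at x = -55, y = 0, z = 84 mm: nominal top of the lock plate under the middle wheel, box axes. The plate with wheels and bolt sits on a rubber gasket and really stands up to 4 mm higher or lower than this (no reading shows it: find the height by touch); it yields about 1 mm per 12 N of downward push
- wheel_a_nominal (a point): point fixed to the box at the nominal crown (highest line) of the left wheel: x = -55, y = +36, z = 94 mm; the true crown is up to 4 mm higher or lower. The crown stands 10 mm above the plate. Roll a wheel by pressing a closed fingertip on its crown with about 8 to 12 N and drawing it level along the box's x: 12.6 mm of travel a digit; a lighter press slips
- wheel_a (a joint): left wheel: white, 40 mm across, 18 mm wide, black numerals 0-9, axle along box y. Turns endlessly; ten sprung rests 0.628 rad apart, snaps into the nearest when let go; about 2 N at the rim carries it over. Value in rad; digit on the crown, between two white index ridges = round(value / 0.6283) modulo 10. Crown moving to box +x (away) raises value and digit. Must read 4
- wheel_b (a joint): middle digit wheel, the same as wheel_a but at y = 0 (36 mm to the right of it). Must read 7
- wheel_c (a joint): right digit wheel, the same as wheel_a but at y = -36 mm. Must read 2
- bolt (a joint): steel bolt bar along the back edge of the lock plate, 5 mm high (its keepers 7 mm), all behind x = -34 mm; two hooks on it hold the sprung lid down. Value in m: 0 locked, slides left (box +y) up to 0.021, where it stops hard; the hooks clear the lid after 14 mm. Pushing takes 3 to 6 N. While any wheel shows a wrong digit it stops dead after about 2 mm
- tab_nominal (a point): point fixed to the box where the middle of the bolt's thumb tab nominally is when locked: x = -46, y = -88, z = 98 mm. The tab is an upright steel plate 26 mm (x) by 8 mm (y), z about 84 to 106 mm (with the plate's height error). Push its right (-y) face to the left; beside it the plate is bare for 23 mm
- lid (a joint): lid of the box, hinged at the back, value in rad: 0 shut (up to 0.1 of play under the hooks); a spring raises it in about a second to its stop at 1.25 when the bolt is fully open
- stain_a_mid (a point): bystander: glass stain bottle, 48 mm across, 106 mm high, behind the box to the left; this point is half-way up
- petri_1_mid (a point): bystander: upper of two stacked petri dishes, 60 mm across, 14 mm high each, left of the box; this point is its centre
- forceps_mid (a point): bystander: steel forceps 124 mm long lying left of the box; this point is its middle
- tally_mid (a point): bystander: round hand tally counter, 62x53x25 mm, close to the left of the box; this point is its middle

How it is judged:
At the end, for the whole second after the job is handed in: the bolt is drawn at least 13 mm to the left and the lid has sprung up and stays at more than 0.7 rad (value of joint bolt above 0.013 m and value of joint lid above 0.7 rad); the robot touches nothing.
It fails at once if the box, its wheels, bolt or lid pressed or pushed with more than 20 N (contact force between any of the fingers, the arm and lockbox above 20 N).
It fails at once if a bystander (stain bottle, petri dish, forceps, tally counter) moved by more than 30 mm (distance of any of stain_a_mid, petri_1_mid, forceps_mid, tally_mid from where it was at the start of the episode above 0.03 m).
It also fails if it takes over 64 s, if anything falls off the work surface, if the arm or the gripper's body presses on something with over 40 N, if the wrist force passes 120 N, or if a joint passes its speed limit or range.

### The arm

A 6-joint arm with a two-finger parallel gripper is mounted at the origin on a cart in front of the work surface, level with it; the furniture and walls round the work are solid. World frame = base frame: x ahead of the robot, y to its left, z up, the work surface at z = 0. Lengths are in m, angles in rad, forces in N, time in s.
With the tool pointing down it reaches from about 0.375 to 0.9 m from the base axis. Payload 3.1 kg.
Tool frame: the origin (TCP) lies midway between the tips of the shut fingers; the grasp point (between the pads) lies 19 mm behind it; z points along the fingers, y is the line along which they close (so a half turn about z gives the same grasp; the last joint's range is limited). The gripper opens to 85 mm and grips with 20 to 120 N. Pads are 22 mm wide; open, the fingers measure 114 mm over their backs; the gripper's body (76 mm by 85 mm) begins 54 mm behind the grasp point. The pads swing forward as they close: fully open they stand 13 mm farther back than shut.
Start: joints at [-1.329, 0.527, 1.433, -0, 1.181, -0.178], TCP at [0.255, -0.571, 0.207] pointing down, gripper open.
Joint ranges: [-3.08, 3.08], [-0.75, 2.2], [0.22, 2.44], [-1.43, 4.57], [0, 2.65], [-2.85, 2.85]. Speed limits (rad/s): [2.79, 2.79, 3.14, 3.14, 3.14, 3.14].

### API

Orientations are given as a 3x3 rotation matrix whose columns are the frame's x, y, z axes.
In Python, from rig import sense, cams, order gives the robot as it stands. The module is installed in compiled form; this text tells all that it offers.
- The arm moves only by the tool carry_out, never from a script. Its argument "increments" is text: rows parted by semicolons, each of 7 numbers parted by spaces: the shift along the tool's x, y, z normalised to -1 to 1, where 1 is 0.75 m, then the turn, a rotation vector about the tool's x, y, z normalised to -1 to 1, where 1 is 180 degrees, then the closure, from 0 (fully open) to 1 (shut). In form: tx ty tz ax ay az fingers; .... A call has 1 to 12 rows; each row is the pose to reach, as a shift and turn from the pose commanded when the call began, along the tool's axes at that moment, turning the shorter way round; what a row does not reach only later rows make up. A row lasts 1/12 s, in which the tool goes at most 41.7 mm and 7.16 degrees, less where a joint would pass 70% of its speed; a pose out of reach is approached as far as the arm can. A call with a number of a shift or a turn outside -1 to 1 is refused whole. A call with a gripper value outside its range is refused whole. The fingers move at their own pace and stop on an object; "grip_force" is the grip in N (left out, the last holds). Time passes only in rows, so rows that repeat a pose let the fingers close. It gives the time, the measured TCP pose, the force, the opening and the grip force at its end, in the units of the state.
- sense(): the state, without advancing time (a new reading comes with each control period).
- cams.camera(name): name is "scene" or "top" or "wrist"; returns a dict with "pixels" (480x640x3 uint8, blue, green, red), "mtx" (3x3 intrinsics, pixels), "world_to_cam" (4x4, takes a point from world to camera coordinates); the wrist camera has in their place "hand_eye" (4x4, takes a point from camera to tool coordinates, whose origin is the TCP and whose axes are the flange's). Camera axes: x right, y down, z forward; pixel columns grow to the right and rows downward; lengths in m; the calibration is good to about 2 mm. A picture is of the moment at which its call begins: read the wrist's pose just before it. There is no depth.
- order.close_job(): hands the job in; it is judged then, once.
The state is a dict: "clock": time; "q": joint angles; "qvel": joint speeds; "joint_torque": joint torques, N m; "tcp_pos": TCP position; "orientation": TCP orientation; "contact_force": force on the tool from outside, world axes, zero at the start; "ft_torque": the same for the moment, N m; "finger_gap": opening from 0.0 (shut) to 1.0 (fully open); "finger_force": force on a finger pad.
Only numpy, scipy, OpenCV 4.12 (cv2) and the standard library are available. Lean on these libraries where they do the work, as an engineer would, in place of code of your own. Each camera call takes 0.05 s, during which the arm holds its last target. There are 200 camera calls.

## Working session

There is one attempt and no reset: what is moved stays moved. The work goes in short steps, Python scripts to look and compute and a tool call to move; the robot and the scene stay as the last step left them, time stands still between calls to the robot, and variables do not carry over. Pictures are saved under pics/ and viewed, at most 10 in all, crops included, and the job is handed in when it is done.

Besides the shell and the picture viewer there is one more tool, called after "Emit:" as a command line: name --argument value ..., lists and objects as JSON in quotes. carry_out: Moves the arm, as the interface text tells. Scaled input: -1 to 1 covers 0.75 m each way for a shift and 180 degrees each way for a turn. Its arguments: {"type":"object","properties":{"increments":{"type":"string"},"grip_force":{"type":"number"}},"required":["increments"]}

```bash
mkdir -p pics; python3 - <<'E'
from rig import sense,cams
import cv2,numpy as np
s=sense(); print({k:np.round(v,3).tolist() for k,v in s.items()})
a=[]
for n in("scene","top"):
    c=cams.camera(n); cv2.imwrite(f"pics/{n}0.png",c["pixels"]); print(n,np.round(c["mtx"],1).tolist(),np.round(c["world_to_cam"],4).tolist())
c=cams.camera("wrist");cv2.imwrite("pics/wrist0.png",c["pixels"]);print(np.round(c["hand_eye"],4).tolist())
E
```

```text
{'clock': 0.0, 'q': [-1.33, 0.528, 1.434, -0.0, 1.181, -0.178], 'qvel': [-0.0, -0.002, 0.002, -0.0, -0.0, 0.0], 'joint_torque': [0.002, -44.234, -17.802, -0.0, 0.009, 0.0], 'tcp_pos': [0.255, -0.57, 0.206], 'orientation': [[0.913, 0.408, -0.001], [0.408, -0.913, 0.002], [0.0, -0.002, -1.0]], 'contact_force': [0.836, 0.174, 0.674], 'ft_torque': [-0.03, -0.018, 0.023], 'finger_force': 0.0, 'finger_gap': 1.002}
scene [[575.3, 0.0, 319.3], [0.0, 575.3, 230.0], [0.0, 0.0, 1.0]] [[-0.7572, -0.6532, 0.0066, 0.4929], [-0.4247, 0.4846, -0.7648, 0.2641], [0.4963, -0.5819, -0.6443, 0.9469], [0.0, 0.0, 0.0, 1.0]]
top [[484.9, 0.0, 322.7], [0.0, 484.9, 240.9], [0.0, 0.0, 1.0]] [[0.0215, -0.9996, -0.0194, 0.0907], [-0.9887, -0.0184, -0.1491, 0.5916], [0.1487, 0.0224, -0.9886, 0.9667], [0.0, 0.0, 0.0, 1.0]]
[[-0.0004, -0.9585, -0.2851, 0.0726], [1.0, -0.0007, 0.0011, -0.0003], [-0.0012, -0.2851, 0.9585, -0.167], [0.0, 0.0, 0.0, 1.0]]
```

View pics/scene0.png

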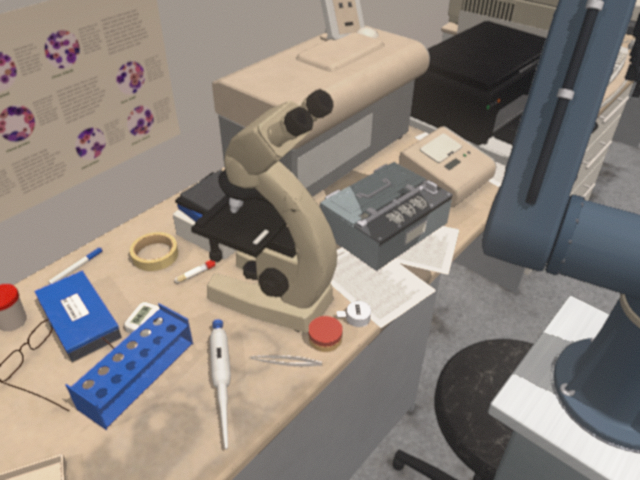

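View pics/top0.png

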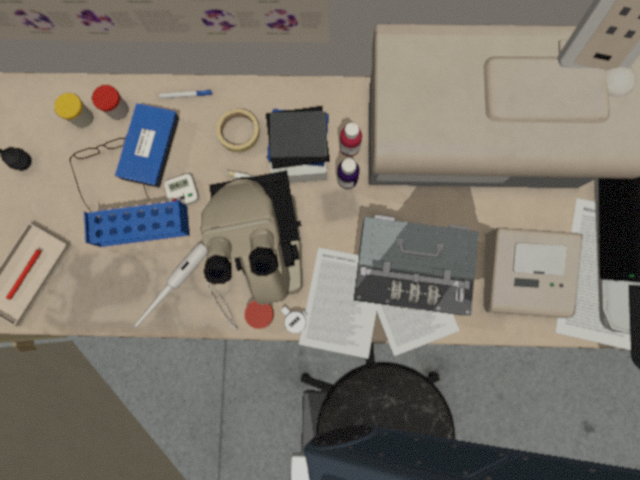

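The top view shows the box with its lid corners near (368,217) and (478,228), and its wheels near (396,290), (414,292) and (432,294). The microscope stands to its left and a beige device to its right. I'll segment the white wheels and get the pose.

```bash
cat > h.py <<'E'
import numpy as np,cv2
from rig import sense,cams
def ray(c,uv,z,pose=None):
    "pixel -> world point on plane z"
    if pose is None:
        T=np.linalg.inv(c["world_to_cam"])
    else:
        P=np.eye(4);P[:3,:3]=pose["orientation"];P[:3,3]=pose["tcp_pos"];T=P@c["hand_eye"]
    d=T[:3,:3]@np.linalg.solve(c["mtx"],[uv[0],uv[1],1]); o=T[:3,3]
    return o+d*(z-o[2])/d[2]
E
python3 - <<'E'
from h import *
c=cams.camera("top");im=c["pixels"]
cr=im[200:325,345:490]; cv2.imwrite("pics/topcrop.png",cv2.resize(cr,None,fx=5,fy=4.8,interpolation=cv2.INTER_CUBIC))
m=(im.min(2)>120)&((im.max(2).astype(int)-im.min(2))<45); m=m.astype(np.uint8)
n,l,st,ce=cv2.connectedComponentsWithStats(m[275:310,380:450])
for i in range(1,n):
    if st[i,4]>15: print(st[i],ce[i]+[380,275],ray(c,ce[i]+[380,275],.092).round(4))
for p in [(368,217),(478,228)]: print(ray(c,p,.082).round(4))
E
```

```text
[12  7  9 15 75] [395.81333333 289.66666667] [ 0.489  -0.0434  0.092 ]
[30 10  9 13 59] [414.13559322 290.01694915] [ 0.489  -0.0791  0.092 ]
[49 12  3 12 29] [429.96551724 293.10344828] [ 0.4837 -0.1098  0.092 ]
[54 15  4 10 24] [435.79166667 294.625     ] [ 0.481  -0.1211  0.092 ]
[  0  29  36   6 112] [392.34821429 307.54464286] [ 0.4542 -0.0367  0.092 ]
[0.6347 0.0112 0.082 ]
[ 0.6161 -0.2092  0.082 ]
```

View pics/topcrop.png

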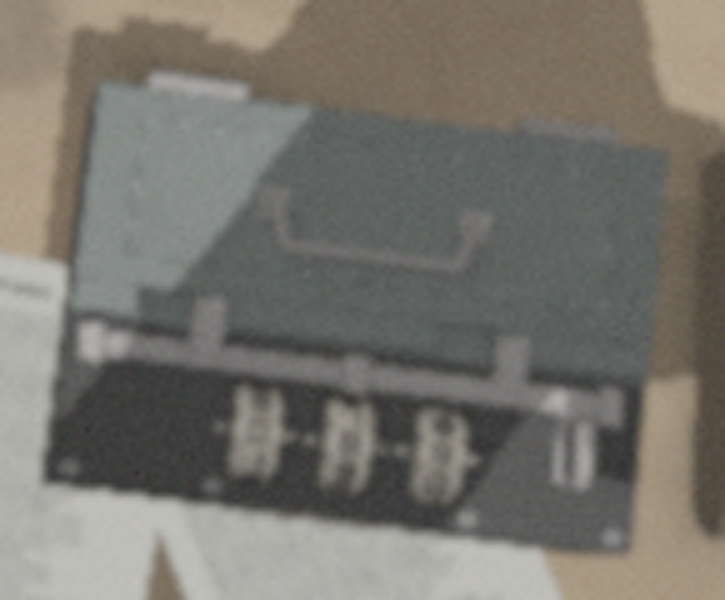

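The white wheels put the left and middle crowns at about (0.489,-0.043) and (0.489,-0.079), 36 mm apart as they should be, with yaw about -0.088. I'll move the wrist camera over the lock.

Emit:
carry_out --increments "0.509 -0.485 0.035 0 0 0.162 0;0.509 -0.485 0.035 0 0 0.162 0;0.509 -0.485 0.035 0 0 0.162 0;0.509 -0.485 0.035 0 0 0.162 0;0.509 -0.485 0.035 0 0 0.162 0;0.509 -0.485 0.035 0 0 0.162 0;0.509 -0.485 0.035 0 0 0.162 0;0.509 -0.485 0.035 0 0 0.162 0;0.509 -0.485 0.035 0 0 0.162 0;0.509 -0.485 0.035 0 0 0.162 0;0.509 -0.485 0.035 0 0 0.162 0;0.509 -0.485 0.035 0 0 0.162 0"

```text
clock: 1.2
tcp_pos: [0.4449, -0.1068, 0.1821]
orientation: [[0.996, -0.089, 0.0], [-0.089, -0.996, -0.0], [0.0, 0.0, -1.0]]
contact_force: [1.2, -0.1, -0.4]
finger_gap: 0.998
finger_force: 0.0
```

```bash
python3 -c "
from rig import sense
s=sense();print(s['clock'],s['tcp_pos'],s['orientation'],s['q'],s['contact_force'])"
```

```text
1.2 [ 0.44489438 -0.10684098  0.18209618] [[ 9.95998050e-01 -8.93743683e-02  3.27000295e-04]
 [-8.93743234e-02 -9.95998096e-01 -1.49463418e-04]
 [ 3.39049870e-04  1.19639842e-04 -9.99999935e-01]] [-4.80744406e-01  3.41841988e-01  1.86709056e+00  2.32827804e-05
  9.32301053e-01  1.17953181e+00] [ 1.20545123 -0.11051831 -0.4253565 ]
```

Emit:
carry_out --increments "0 -0.02 0 0 0 0 0;0 -0.02 0 0 0 0 0;0 -0.02 0 0 0 0 0;0 -0.02 0 0 0 0 0"

```text
clock: 1.53
tcp_pos: [0.446, -0.0946, 0.1821]
orientation: [[0.996, -0.089, 0.0], [-0.089, -0.996, -0.001], [0.0, 0.001, -1.0]]
contact_force: [0.0, -1.0, -0.5]
finger_gap: 1.001
finger_force: 0.0
```

```bash
python3 - <<'E'
from h import *
s=sense();c=cams.camera("wrist");cv2.imwrite("pics/w1.png",c["pixels"]);print(s['tcp_pos'],s['contact_force'],c["mtx"][0])
np.savez("w1.npz",im=c["pixels"],mtx=c["mtx"],he=c["hand_eye"],p=s["tcp_pos"],R=s["orientation"])
E
```

```text
[ 0.44596869 -0.09462522  0.18212808] [ 0.01963197 -1.01336085 -0.49349392] [378.22234758   0.         318.07154602]
```

View pics/w1.png

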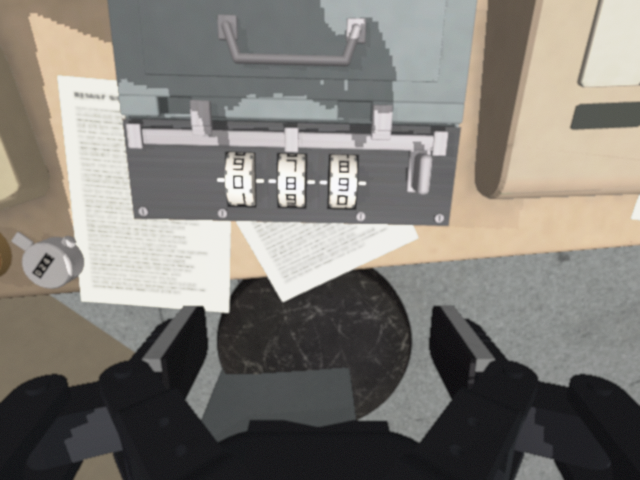

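The wrist view shows wheel A near (240,181), B near (291,182) and C near (343,183), reading 0, 8 and 9. The tab is near (421,173). I'll zoom in to confirm the digits and measure.

```bash
python3 - <<'E'
from h import *
d=np.load("w1.npz");im=d["im"];c=dict(mtx=d["mtx"],hand_eye=d["he"]);s=dict(orientation=d["R"],tcp_pos=d["p"])
cv2.imwrite("pics/w1c.png",cv2.resize(im[140:230,200:470],None,fx=2.9,fy=2.9,interpolation=cv2.INTER_CUBIC))
m=(im.min(2)>170).astype(np.uint8);m[:145]=0;m[215:]=0;m[:,:210]=0;m[:,375:]=0
w=cv2.morphologyEx(m,cv2.MORPH_CLOSE,np.ones((9,5)));w=cv2.morphologyEx(w,cv2.MORPH_OPEN,np.ones((9,9)))
n,l,st,ce=cv2.connectedComponentsWithStats(w)
for i in range(1,n): print(st[i],ce[i].round(1),ray(c,ce[i],.094,s).round(4))
r=m*(1-cv2.dilate(w,np.ones((3,3))));n,l,st,ce=cv2.connectedComponentsWithStats(r)
for i in range(1,n):
  if st[i,4]>5: print('ridge',st[i],ce[i].round(1),ray(c,ce[i],.094,s).round(4))
for p in [(133,120),(462,125),(136,217),(448,223)]: print(p,ray(c,p,.084,s).round(4))
for p in [(421,158),(421,190)]: print(p,ray(c,p,.106,s).round(4))
E
```

```text
[ 225  161   27   42 1087] [238.5 181.1] [ 0.4893 -0.0449  0.094 ]
[278 162  26  36 931] [290.6 179.5] [ 0.4872 -0.0798  0.094 ]
[ 330  164   27   43 1060] [342.5 185.5] [ 0.4801 -0.1143  0.094 ]
ridge [237 145 120   7 304] [305.6 146.4] [ 0.5078 -0.092   0.094 ]
ridge [359 145  16   4  53] [367.8 146.6] [ 0.504  -0.1325  0.094 ]
ridge [227 155   6   5  20] [230.3 157.4] [ 0.5052 -0.0418  0.094 ]
ridge [245 156   6   4  18] [247.1 157.8] [ 0.504  -0.0527  0.094 ]
ridge [280 156   7   5  22] [283.2 158.4] [ 0.5015 -0.0765  0.094 ]
ridge [332 157   7   6  30] [335.1 159.8] [ 0.4975 -0.1106  0.094 ]
ridge [297 158   5   3  11] [298.7 159.1] [ 0.5001 -0.0866  0.094 ]
ridge [350 159   6   8  42] [352.2 162.9] [ 0.4945 -0.1217  0.094 ]
ridge [217 178   7   4  26] [220.2 179.5] [ 0.4915 -0.0328  0.094 ]
ridge [256 179   8   4  28] [259.5 180.5] [ 0.4884 -0.0589  0.094 ]
ridge [268 179   8   4  28] [271.8 180.6] [ 0.4877 -0.0671  0.094 ]
ridge [308 180   7   4  26] [310.8 181.5] [ 0.4847 -0.0932  0.094 ]
ridge [320 180   7   5  27] [323.1 182. ] [ 0.4836 -0.1014  0.094 ]
ridge [359 181   7   4  24] [361.9 182.8] [ 0.4808 -0.1273  0.094 ]
ridge [279 199   8   7  42] [282.8 201.4] [ 0.4729 -0.0729  0.094 ]
ridge [296 199   8   7  49] [299.4 201.6] [ 0.4717 -0.0841  0.094 ]
ridge [219 210   3   5  14] [220.1 212.1] [ 0.4694 -0.029   0.094 ]
ridge [223 210   3   5  13] [223.9 212.3] [ 0.469  -0.0317  0.094 ]
ridge [358 213   6   2  11] [360.7 213.5] [ 0.4597 -0.1254  0.094 ]
(133, 120) [0.5347 0.0214 0.084 ]
(462, 125) [ 0.5119 -0.1975  0.084 ]
(136, 217) [0.4694 0.0344 0.084 ]
(448, 223) [ 0.4448 -0.1886  0.084 ]
(421, 158) [ 0.4947 -0.1641  0.106 ]
(421, 190) [ 0.4744 -0.1638  0.106 ]
```

View pics/w1c.png

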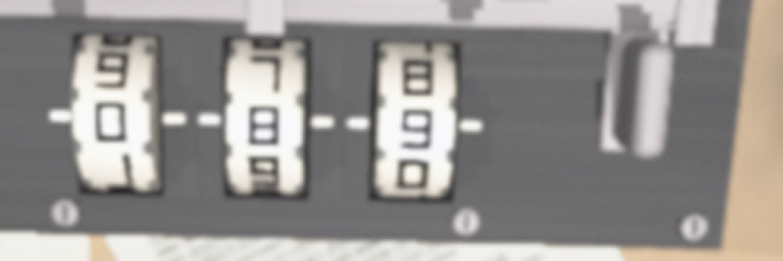

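Digits 0-8-9 are confirmed, so A needs +4, B -1 and C +3. The ridges put crown B at about (0.485,-0.080) and the yaw at about -0.11. I'll close the fingers and hover about 7 mm behind crown B.

Emit:
carry_out --increments "0.06 -0.024 0.04 0 0 0.0064 1;0.06 -0.024 0.04 0 0 0.0064 1;0.06 -0.024 0.09 0 0 0.0064 1;0.06 -0.024 0.09 0 0 0.0064 1;0.06 -0.024 0.09 0 0 0.0064 1;0.06 -0.024 0.09 0 0 0.0064 1;0.06 -0.024 0.09 0 0 0.0064 1;0.06 -0.024 0.09 0 0 0.0064 1" --grip_force 20

```text
clock: 2.25
tcp_pos: [0.493, -0.0807, 0.1164]
orientation: [[0.994, -0.11, 0.003], [-0.11, -0.994, -0.001], [0.003, 0.001, -1.0]]
contact_force: [-0.3, 0.0, 0.6]
finger_gap: -0.001
finger_force: 0.0
```

```bash
cat > b.py <<'E'
from h import *
s=sense();R=s["orientation"]
o=np.array([.4852,-.0796,.084]);a=-.11
B=np.array([[np.cos(a),-np.sin(a),0],[np.sin(a),np.cos(a),0],[0,0,1]])
b=(B.T@(s["tcp_pos"]-o))*1e3+[-55,0,84]
print("t %.2f box mm"%s["clock"],b.round(2),"F box",(B.T@s["contact_force"]).round(1),"yaw %.3f"%np.arctan2(R[1,0],R[0,0]),"tilt",R[:2,2].round(4),"gap",round(s["finger_gap"],3))
E
python3 b.py; python3 - <<'E'
from h import *
cv2.imwrite("pics/w2.png",cams.camera("wrist")["pixels"])
E
```

```text
t 2.25 box mm [-47.17  -0.25 116.41] F box [-0.3 -0.   0.6] yaw -0.110 tilt [ 0.0032 -0.0013] gap -0.001
```

View pics/w2.png

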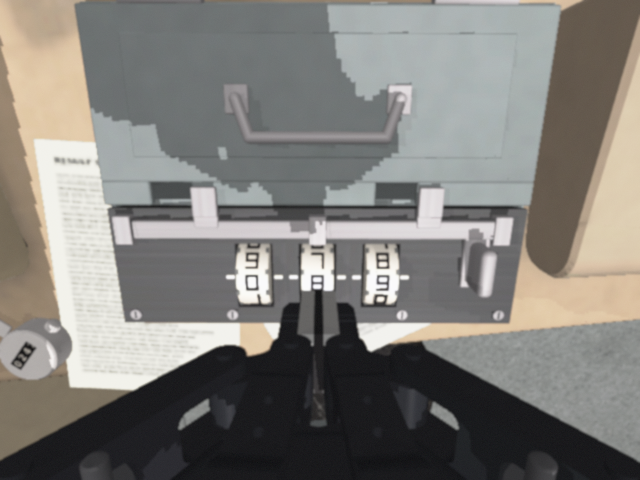

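The tips line up with wheel B: tip column about 318, wheel column about 317. Now I'll come down gently to touch.

Emit:
carry_out --increments "0 0 0.012 0 0 0 1;0 0 0.022 0 0 0 1;0 0 0.0235 0 0 0 1;0 0 0.0235 0 0 0 1"

```text
clock: 2.63
tcp_pos: [0.4915, -0.0796, 0.0961]
orientation: [[0.994, -0.109, -0.002], [-0.109, -0.994, 0.001], [-0.002, -0.001, -1.0]]
contact_force: [0.7, -0.2, -0.3]
finger_gap: -0.001
finger_force: 0.0
```

```bash
python3 b.py
```

```text
t 2.63 box mm [-48.73   0.71  96.13] F box [ 0.7 -0.1 -0.3] yaw -0.109 tilt [-0.0019  0.0008] gap -0.001
```

Emit:
carry_out --increments "0 0 0.0008 0 0 0 1;0 0 0.0016 0 0 0 1;0 0 0.0016 0 0 0 1"

```text
clock: 2.88
tcp_pos: [0.4923, -0.0799, 0.0956]
orientation: [[0.994, -0.109, -0.0], [-0.109, -0.994, 0.0], [-0.0, -0.0, -1.0]]
contact_force: [-0.2, -0.5, 0.5]
finger_gap: 0.003
finger_force: 0.0
```

```bash
python3 b.py
```

```text
t 2.88 box mm [-47.91   0.5   95.64] F box [-0.1 -0.6  0.5] yaw -0.109 tilt [-0.0001  0.    ] gap 0.003
```

Emit:
carry_out --increments "0 0 0.0008 0 0 0 1;0 0 0.0014 0 0 0 1;0 0 0.0014 0 0 0 1"

```text
clock: 3.13
tcp_pos: [0.4923, -0.0799, 0.0947]
orientation: [[0.994, -0.109, -0.0], [-0.109, -0.994, -0.0], [0.0, 0.0, -1.0]]
contact_force: [-0.0, -0.7, 0.6]
finger_gap: -0.001
finger_force: 0.0
```

Emit:
carry_out --increments "0 0 0.0008 0 0 0 1;0 0 0.0014 0 0 0 1;0 0 0.0014 0 0 0 1"

```text
clock: 3.38
tcp_pos: [0.4922, -0.0799, 0.0935]
orientation: [[0.994, -0.109, -0.0], [-0.109, -0.994, 0.0], [-0.0, -0.0, -1.0]]
contact_force: [0.9, 0.1, 0.2]
finger_gap: 0.002
finger_force: 0.0
```

Emit:
carry_out --increments "0 0 0.0008 0 0 0 1;0 0 0.0014 0 0 0 1;0 0 0.0014 0 0 0 1"

```text
clock: 3.63
tcp_pos: [0.4922, -0.0799, 0.0925]
orientation: [[0.994, -0.109, -0.0], [-0.109, -0.994, 0.0], [-0.0, -0.0, -1.0]]
contact_force: [-0.4, 0.4, -0.5]
finger_gap: 0.002
finger_force: 0.0
```

Emit:
carry_out --increments "0 0 0.0008 0 0 0 1;0 0 0.0014 0 0 0 1;0 0 0.0014 0 0 0 1"

```text
clock: 3.88
tcp_pos: [0.4922, -0.0799, 0.0914]
orientation: [[0.994, -0.109, -0.0], [-0.109, -0.994, 0.0], [-0.0, -0.0, -1.0]]
contact_force: [0.1, -0.3, -0.9]
finger_gap: -0.001
finger_force: 0.0
```

Emit:
carry_out --increments "0 0 0.0008 0 0 0 1;0 0 0.0014 0 0 0 1;0 0 0.0014 0 0 0 1"

```text
clock: 4.13
tcp_pos: [0.4922, -0.0799, 0.0904]
orientation: [[0.994, -0.109, -0.0], [-0.109, -0.994, 0.0], [-0.0, -0.0, -1.0]]
contact_force: [0.1, -0.0, 0.3]
finger_gap: 0.002
finger_force: 0.0
```

Emit:
carry_out --increments "0 0 0.0008 0 0 0 1;0 0 0.0012 0 0 0 1;0 0 0.0012 0 0 0 1"

```text
clock: 4.38
tcp_pos: [0.4922, -0.0799, 0.0895]
orientation: [[0.994, -0.109, -0.0], [-0.109, -0.994, 0.0], [-0.0, -0.0, -1.0]]
contact_force: [0.1, -0.4, 0.6]
finger_gap: 0.002
finger_force: 0.0
```

Emit:
carry_out --increments "0 0 0.0006 0 0 0 1;0 0 0.001 0 0 0 1;0 0 0.001 0 0 0 1"

```text
clock: 4.63
tcp_pos: [0.4922, -0.0799, 0.0888]
orientation: [[0.994, -0.109, -0.0], [-0.109, -0.994, 0.0], [-0.0, -0.0, -1.0]]
contact_force: [-0.3, 0.1, -0.3]
finger_gap: -0.003
finger_force: 0.0
```

```bash
python3 - <<'E'
from h import *
s=sense();c=cams.camera("wrist");im=c["pixels"];cv2.imwrite("pics/w3.png",im)
print(s["contact_force"],s["tcp_pos"])
cv2.imwrite("pics/w3c.png",cv2.resize(im[190:370,220:440],None,fx=3.3,fy=3.3,interpolation=cv2.INTER_CUBIC))
T=np.linalg.inv(c["hand_eye"])
for d in([0,0,0],[.011,0,0],[-.011,0,0],[.0,.009,0]):
  p=c["mtx"]@(T@[*d,1])[:3]; print(d,p[:2]/p[2])
E
```

```text
[-0.26703661  0.05676377 -0.26630099] [ 0.49222732 -0.07988886  0.0887873 ]
[0, 0, 0] [318.33673689 286.86766514]
[0.011, 0, 0] [318.3329376  265.21851087]
[-0.011, 0, 0] [318.34040676 307.77939698]
[0.0, 0.009, 0] [337.17323742 286.85600128]
```

View pics/w3c.png

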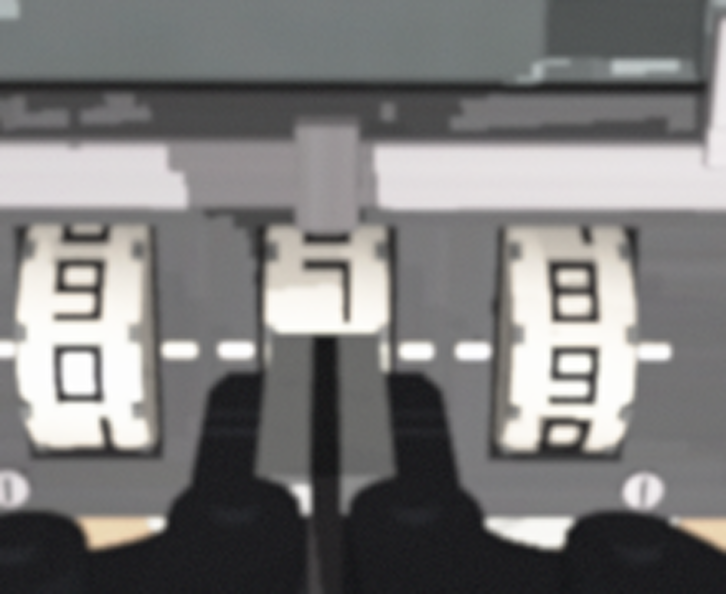

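The ridge spacing puts the ridges at about z = 83 mm. The tip's front edge, at row ~291, is just past the ridge line at row ~296, and nothing is touching yet. I'll keep descending.

Emit:
carry_out --increments "0 0 0.0006 0 0 0 1;0 0 0.0012 0 0 0 1;0 0 0.0012 0 0 0 1"

```text
clock: 4.93
tcp_pos: [0.4922, -0.0799, 0.0879]
orientation: [[0.994, -0.109, -0.0], [-0.109, -0.994, 0.0], [-0.0, -0.0, -1.0]]
contact_force: [-0.9, 0.8, 0.1]
finger_gap: -0.006
finger_force: 0.0
```

Emit:
carry_out --increments "0 0 0.0006 0 0 0 1;0 0 0.0012 0 0 0 1;0 0 0.0012 0 0 0 1"

```text
clock: 5.18
tcp_pos: [0.4922, -0.0799, 0.087]
orientation: [[0.994, -0.109, -0.0], [-0.109, -0.994, 0.0], [-0.0, -0.0, -1.0]]
contact_force: [-0.3, 0.5, -0.8]
finger_gap: -0.005
finger_force: 0.0
```

```bash
python3 - <<'E'
from h import *
s=sense();c=cams.camera("scene");im=c["pixels"]
p=c["mtx"]@(c["world_to_cam"]@[*s["tcp_pos"],1])[:3];print(p[:2]/p[2],p[2])
w=cams.camera("wrist")["pixels"];np.save("w4.npy",w)
a=cv2.resize(im[150:240,360:480],(800,600),interpolation=cv2.INTER_CUBIC)
b=cv2.resize(w[210:350,240:440],(400,280),interpolation=cv2.INTER_CUBIC)
a[320:,400:]=b
cv2.imwrite("pics/s4.png",a)
E
```

```text
[403.55190966 205.56067896] 1.181589010595287
```

View pics/s4.png

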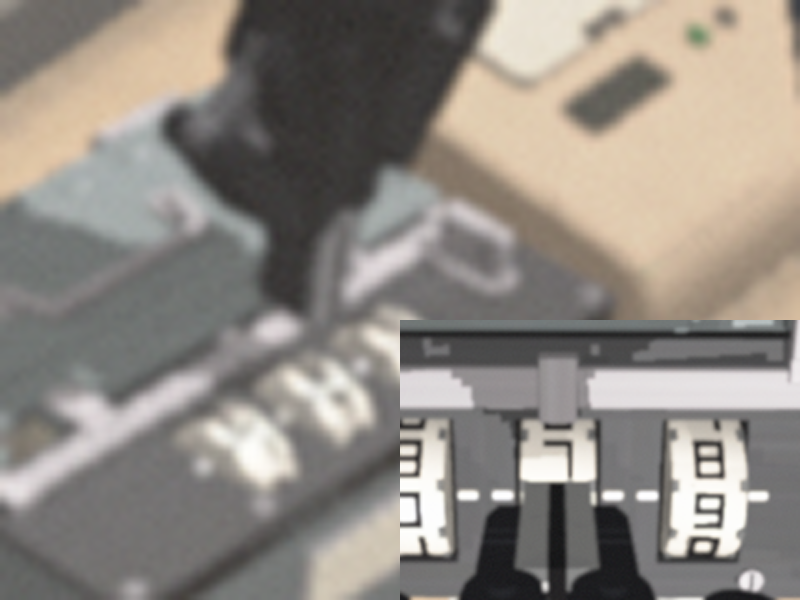

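The scene view agrees with the wrist view: the visible finger end sits about 25–30 mm above the reported TCP. The TCP projects to crop (290,370), but the finger ends near (315,320). So there is still clearance, and I'll go down 10 mm slowly.

Emit:
carry_out --increments "0 0 0.0012 0 0 0 1;0 0 0.0024 0 0 0 1;0 0 0.0036 0 0 0 1;0 0 0.0048 0 0 0 1;0 0 0.006 0 0 0 1;0 0 0.0072 0 0 0 1;0 0 0.0084 0 0 0 1;0 0 0.0096 0 0 0 1;0 0 0.0108 0 0 0 1;0 0 0.012 0 0 0 1;0 0 0.0133 0 0 0 1;0 0 0.0133 0 0 0 1"

```text
clock: 6.28
tcp_pos: [0.4921, -0.0799, 0.0769]
orientation: [[0.994, -0.109, -0.0], [-0.109, -0.994, 0.0], [-0.0, -0.0, -1.0]]
contact_force: [0.6, -0.4, 0.0]
finger_gap: 0.001
finger_force: 0.0
```

```bash
python3 - <<'E'
from h import *
s=sense();c=cams.camera("scene");im=c["pixels"];w=cams.camera("wrist")["pixels"]
p=c["mtx"]@(c["world_to_cam"]@[*s["tcp_pos"],1])[:3];print((p[:2]/p[2]-[360,150])*6.67)
a=cv2.resize(im[150:240,360:480],(800,600),interpolation=cv2.INTER_CUBIC)
a[300:,400:]=cv2.resize(w[210:360,240:440],(400,300),interpolation=cv2.INTER_CUBIC)
cv2.imwrite("pics/s5.png",a)
E
```

```text
[287.35427868 396.53029952]
```

View pics/s5.png

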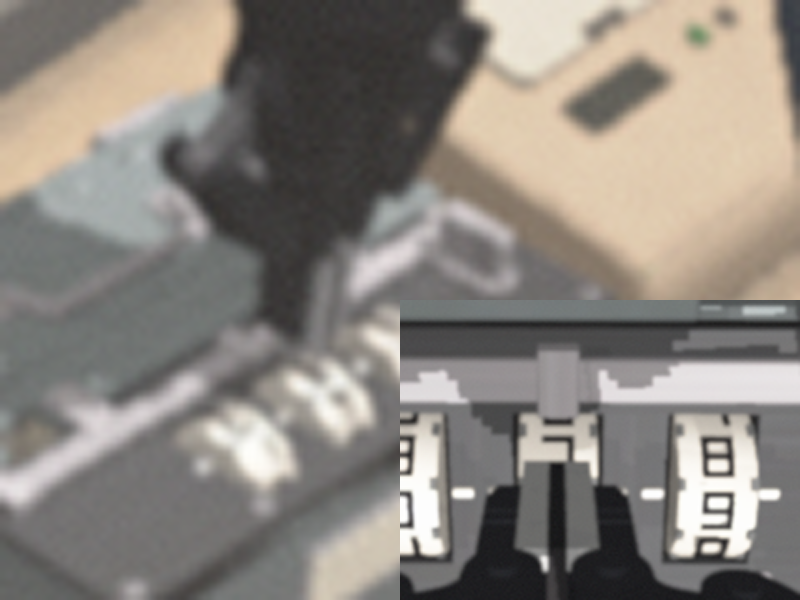

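It is still about 14 mm clear: the tip is at crop (305,348) and should meet the crown near y ≈ 388. I'll go down another 8 mm.

Emit:
carry_out --increments "0 0 0.0014 0 0 0 1;0 0 0.0028 0 0 0 1;0 0 0.0042 0 0 0 1;0 0 0.0056 0 0 0 1;0 0 0.007 0 0 0 1;0 0 0.0084 0 0 0 1;0 0 0.0098 0 0 0 1;0 0 0.0106 0 0 0 1;0 0 0.0106 0 0 0 1"

```text
clock: 7.13
tcp_pos: [0.4922, -0.0799, 0.0689]
orientation: [[0.994, -0.109, -0.0], [-0.109, -0.994, 0.0], [-0.0, -0.0, -1.0]]
contact_force: [0.3, -0.7, 0.7]
finger_gap: 0.002
finger_force: 0.0
```

Emit:
carry_out --increments "0 0 0.0008 0 0 0 1;0 0 0.0015 0 0 0 1;0 0 0.0015 0 0 0 1"

```text
clock: 7.38
tcp_pos: [0.4922, -0.0799, 0.0679]
orientation: [[0.994, -0.109, -0.0], [-0.109, -0.994, 0.0], [-0.0, -0.0, -1.0]]
contact_force: [0.0, 0.5, -0.2]
finger_gap: 0.001
finger_force: 0.0
```

Emit:
carry_out --increments "0 0 0.0008 0 0 0 1;0 0 0.0016 0 0 0 1;0 0 0.0016 0 0 0 1"

```text
clock: 7.63
tcp_pos: [0.4922, -0.0799, 0.0667]
orientation: [[0.994, -0.109, -0.0], [-0.109, -0.994, 0.0], [-0.0, -0.0, -1.0]]
contact_force: [-0.0, 0.8, 0.1]
finger_gap: -0.005
finger_force: 0.0
```

Emit:
carry_out --increments "0 0 0.0008 0 0 0 1;0 0 0.0016 0 0 0 1;0 0 0.0016 0 0 0 1"

```text
clock: 7.88
tcp_pos: [0.4924, -0.08, 0.0658]
orientation: [[0.994, -0.109, 0.0], [-0.109, -0.994, -0.0], [0.0, 0.0, -1.0]]
contact_force: [-0.2, 1.2, 3.2]
finger_gap: -0.0
finger_force: 1.8
```

Emit:
carry_out --increments "0 0 0.0002 0 0 0 1;0 0 0.0003 0 0 0 1"

```text
clock: 8.05
tcp_pos: [0.4925, -0.08, 0.0657]
orientation: [[0.994, -0.109, 0.001], [-0.109, -0.994, -0.0], [0.001, 0.0, -1.0]]
contact_force: [-0.3, 0.7, 4.2]
finger_gap: 0.004
finger_force: 2.5
```

```bash
python3 b.py
```

```text
t 8.05 box mm [-47.75   0.44  65.69] F box [-0.4  0.7  4.2] yaw -0.109 tilt [ 0.0006 -0.0002] gap 0.004
```

Emit:
carry_out --increments "0 0 0.0006 0 0 0 1;0 0 0.0012 0 0 0 1;0 0 0.0015 0 0 0 1;0 0 0.0015 0 0 0 1"

```text
clock: 8.38
tcp_pos: [0.4927, -0.08, 0.0651]
orientation: [[0.994, -0.109, 0.001], [-0.109, -0.994, -0.0], [0.001, 0.0, -1.0]]
contact_force: [-0.7, 0.5, 10.5]
finger_gap: -0.001
finger_force: 5.0
```

Emit:
carry_out --increments "-0.003 0 0 0 0 0 1;-0.006 0 0 0 0 0 1;-0.009 0 0 0 0 0 1;-0.012 0 0 0 0 0 1;-0.015 0 0 0 0 0 1;-0.018 0 0 0 0 0 1;-0.019 0 0 0 0 0 1;-0.019 0 0 0 0 0 1"

```text
clock: 9.05
tcp_pos: [0.4828, -0.0801, 0.0656]
orientation: [[0.994, -0.11, 0.01], [-0.11, -0.994, -0.004], [0.01, 0.003, -1.0]]
contact_force: [4.4, -0.9, 5.1]
finger_gap: 0.0
finger_force: 2.8
```

```bash
python3 b.py
```

```text
t 9.05 box mm [-57.36  -0.76  65.55] F box [ 4.5 -0.4  5.1] yaw -0.110 tilt [ 0.0101 -0.0037] gap 0.0
```

Emit:
carry_out --increments "0 0 -0.004 0 0 0 1;0 0 -0.012 0 0 0 1;-0.02 0 -0.016 0 0 0 1;-0.02 0 -0.016 0 0 0 1;-0.02 0 -0.016 0 0 0 1;-0.02 0 -0.016 0 0 0 1"

```text
clock: 9.55
tcp_pos: [0.4633, -0.0767, 0.0762]
orientation: [[0.994, -0.109, -0.0], [-0.109, -0.994, 0.0], [-0.0, -0.0, -1.0]]
contact_force: [-0.4, 0.3, -0.2]
finger_gap: -0.004
finger_force: 0.0
```

```bash
python3 b.py; cat > look.py <<'E'
from h import *
import sys
s=sense();c=cams.camera("wrist");im=c["pixels"];np.save("last.npy",im)
P=np.eye(4);P[:3,:3]=s["orientation"];P[:3,3]=s["tcp_pos"]
a=-.11;ex=np.array([np.cos(a),np.sin(a),0]);ey=np.array([-np.sin(a),np.cos(a),0])
M=np.linalg.inv(P@c["hand_eye"])
def pr(b):
    p=np.array([.4852,-.0796,0])+ex*(b[0]+55)/1e3+ey*b[1]/1e3+[0,0,b[2]/1e3]
    q=c["mtx"]@(M@[*p,1])[:3];return q[:2]/q[2]
out=[]
for k,y in zip("ABC",(36,0,-36)):
    q=np.float32([pr((-55+dx,y+dy,91)) for dx,dy in((12,9),(12,-9),(-12,9))])
    W=cv2.warpAffine(im,cv2.getAffineTransform(q,np.float32([[0,0],[180,0],[0,240]])),(180,240))
    cv2.imwrite(f"pics/{k}_{int(s['clock']*100)}.png",W); out.append(W)
    if k in sys.argv[1:]:
        g=cv2.resize(W.min(2),(36,24),interpolation=cv2.INTER_AREA)
        print(k);print("\n".join("".join("#" if v<110 else "." for v in r) for r in g))
cv2.imwrite(f"pics/look{int(s['clock']*100)}.png",np.hstack(out))
E
python3 look.py A B
```

```text
t 9.55 box mm [-77.12   0.48  76.15] F box [-0.5  0.3 -0.2] yaw -0.109 tilt [-0.0001  0.0001] gap -0.004
A
##...........#############..........
##.....................###..........
#......................##...........
#...........#############...........
......................#.............
....................................
##...............................#..
....................................
...........#############............
..........####......####............
..........###.........##............
..........###........###............
..........###........###............
..........###........###............
..........###........###............
..........###........###............
...........#############............
....................................
....................................
....................................
.......................#............
.......................##...........
#......................##...........
##.....................##...........
B
......................##...........#
......................##...........#
......................##...........#
......................##...........#
......................#............#
..................................##
#................................###
..................................##
...........##.......###...........##
..........####....######..........##
..........##.........##...........##
..........##.........##...........##
..........#############...........##
..........#############...........##
..........##.........##...........##
..........##.........##...........##
..........#############...........##
#..........############..........###
##.............................#####
##.............................#####
..........#############..........###
..........###.......###..........###
..........#############..........###
#.........#############..........###
```

B still reads 8, so the fingertip slipped: Fz dropped to 5 N during the drag. I'll go back and press a little harder.

Emit:
carry_out --increments "0.02 0 0 0 0 0 1;0.0405 0 0 0 0 0 1;0.0405 0 0.004 0 0 0 1;0.0405 0 0.008 0 0 0 1;0.0405 0 0.0105 0 0 0 1;0.0405 0 0.0125 0 0 0 1;0.0405 0 0.014 0 0 0 1;0.0405 0 0.015 0 0 0 1;0.0405 0 0.0158 0 0 0 1;0.0405 0 0.0164 0 0 0 1;0.0405 0 0.0164 0 0 0 1"

```text
clock: 10.52
tcp_pos: [0.4924, -0.0796, 0.065]
orientation: [[0.994, -0.109, -0.001], [-0.109, -0.994, 0.001], [-0.001, -0.0, -1.0]]
contact_force: [-2.6, 1.5, 12.1]
finger_gap: 0.002
finger_force: 5.7
```

```bash
python3 b.py
```

```text
t 10.52 box mm [-47.88   0.78  64.95] F box [-2.8  1.2 12.1] yaw -0.109 tilt [-0.0011  0.0005] gap 0.002
```

Emit:
carry_out --increments "-0.0025 0 0.0001 0 0 0 1;-0.005 0 0.0002 0 0 0 1;-0.0075 0 0.0003 0 0 0 1;-0.01 0 0.0004 0 0 0 1"

```text
clock: 10.85
tcp_pos: [0.4884, -0.0793, 0.0652]
orientation: [[0.994, -0.11, 0.007], [-0.11, -0.994, -0.001], [0.007, 0.0, -1.0]]
contact_force: [3.0, 3.1, 9.1]
finger_gap: -0.004
finger_force: 5.0
```

```bash
python3 b.py
```

```text
t 10.85 box mm [-51.81   0.69  65.2 ] F box [2.6 3.4 9.1] yaw -0.111 tilt [ 0.0065 -0.0008] gap -0.004
```

Emit:
carry_out --increments "-0.003 0 0.0001 0 0 0 1;-0.006 0 0.0002 0 0 0 1;-0.009 0 0.0003 0 0 0 1;-0.012 0 0.0004 0 0 0 1"

```text
clock: 11.18
tcp_pos: [0.4789, -0.0782, 0.065]
orientation: [[0.994, -0.11, 0.006], [-0.11, -0.994, -0.001], [0.006, 0.0, -1.0]]
contact_force: [3.1, 4.9, 11.3]
finger_gap: -0.0
finger_force: 5.5
```

```bash
python3 b.py
```

```text
t 11.18 box mm [-61.44   0.66  65.  ] F box [ 2.6  5.2 11.3] yaw -0.110 tilt [ 0.0057 -0.0009] gap -0.0
```

Emit:
carry_out --increments "0 0 -0.002 0 0 0 1;0 0 -0.012 0 0 0 1;-0.02 0 -0.015 0 0 0 1;-0.02 0 -0.015 0 0 0 1;-0.02 0 -0.015 0 0 0 1"

```text
clock: 11.6
tcp_pos: [0.461, -0.0763, 0.0747]
orientation: [[0.994, -0.109, -0.001], [-0.109, -0.994, 0.0], [-0.001, -0.0, -1.0]]
contact_force: [0.2, -0.5, 0.3]
finger_gap: 0.003
finger_force: 0.0
```

```bash
python3 b.py;python3 look.py B
```

```text
t 11.60 box mm [-79.39   0.65  74.71] F box [ 0.3 -0.5  0.3] yaw -0.110 tilt [-0.0013  0.0005] gap 0.003
B
...........#############...........#
...........##.........##...........#
...........#..........##...........#
..........####.......###...........#
...........############............#
..................................##
#................................###
#.................................##
...........############...........##
............###.#..#####...........#
......................##..........##
......................#...........##
......................#...........##
.....................##...........##
.....................##...........##
.....................##...........##
.....................##...........##
......................#..........###
##.............................#####
##.............................#####
..........#############..........###
.........##############..........###
.........##############..........###
.........##############.........####
```

B now reads 7. Next is wheel C, which needs +3. I'll approach from its front side.

Emit:
carry_out --increments "0.01 0.025 0 0 0 0 1;0.0215 0.0485 0 0 0 0 1;0.0215 0.0485 0 0 0 0 1;0.0215 0.0485 0.004 0 0 0 1;0.0215 0.0485 0.008 0 0 0 1;0.0215 0.0485 0.01 0 0 0 1;0.0215 0.0485 0.0115 0 0 0 1;0.0215 0.0485 0.0125 0 0 0 1;0.0215 0.0485 0.0132 0 0 0 1;0.0215 0.0485 0.0132 0 0 0 1"

```text
clock: 12.48
tcp_pos: [0.4733, -0.1136, 0.0653]
orientation: [[0.994, -0.108, -0.001], [-0.108, -0.994, 0.001], [-0.001, -0.001, -1.0]]
contact_force: [-1.8, 1.9, 9.7]
finger_gap: 0.004
finger_force: 4.4
```

```bash
python3 b.py
```

```text
t 12.48 box mm [-63.05 -35.06  65.26] F box [-2.   1.7  9.7] yaw -0.108 tilt [-0.0012  0.0007] gap 0.004
```

Emit:
carry_out --increments "0.003 0 0 0 0 0 1;0.006 0 0 0 0 0 1;0.009 0 0 0 0 0 1;0.012 0 0 0 0 0 1"

```text
clock: 12.82
tcp_pos: [0.4837, -0.1148, 0.0655]
orientation: [[0.994, -0.109, 0.002], [-0.109, -0.994, 0.0], [0.002, -0.0, -1.0]]
contact_force: [2.2, 2.0, 6.8]
finger_gap: -0.0
finger_force: 3.3
```

```bash
python3 b.py
```

```text
t 12.82 box mm [-52.61 -35.12  65.49] F box [2.  2.2 6.8] yaw -0.109 tilt [0.0018 0.0001] gap -0.0
```

Emit:
carry_out --increments "0.003 0 0.0002 0 0 0 1;0.006 0 0.0004 0 0 0 1;0.006 0 0.0004 0 0 0 1;0.006 0 -0.002 0 0 0 1;0.006 0 -0.012 0 0 0 1;-0.03 0 -0.0125 0 0 0 1;-0.03 0 -0.0125 0 0 0 1;-0.03 0 -0.0125 0 0 0 1"

```text
clock: 13.48
tcp_pos: [0.4592, -0.1122, 0.0742]
orientation: [[0.994, -0.109, -0.002], [-0.109, -0.994, 0.001], [-0.002, -0.001, -1.0]]
contact_force: [1.0, 0.2, -0.3]
finger_gap: 0.0
finger_force: 0.0
```

```bash
python3 b.py;python3 look.py C
```

```text
t 13.48 box mm [-77.29 -35.22  74.21] F box [ 1.   0.4 -0.3] yaw -0.109 tilt [-0.0018  0.001 ] gap 0.0
C
...........#############...........#
......................##...........#
......................##...........#
.....................###...........#
...........############............#
..................................##
#................................###
..................................##
..................................##
..........##############...........#
..........##.........###...........#
..........##.........###..........##
..........##.........##...........##
..........##.........##...........##
..........##.........##...........##
..........##.........##...........##
..........#############...........##
..........#############..........###
##.............................#####
##.............................#####
.....................#...........###
.....................##..........###
.....................##..........###
....................###..........###
```

C reads 0, so a stroke works. The next stroke goes in one call.

Emit:
carry_out --increments "0.019 0 0.004 0 0 0 1;0.019 0 0.008 0 0 0 1;0.019 0 0.0105 0 0 0 1;0.019 0 0.012 0 0 0 1;0.019 0 0.0128 0 0 0 1;0.022 0 0.0129 0 0 0 1;0.026 0 0.013 0 0 0 1;0.03 0 0.0131 0 0 0 1;0.034 0 0.0132 0 0 0 1;0.038 0 0.0133 0 0 0 1;0.038 0 0.0133 0 0 0 1;0.038 0 0.0133 0 0 0 1"

```text
clock: 14.53
tcp_pos: [0.4894, -0.1166, 0.0651]
orientation: [[0.994, -0.109, 0.001], [-0.109, -0.994, -0.001], [0.001, 0.001, -1.0]]
contact_force: [-0.7, -0.8, 8.9]
finger_gap: -0.002
finger_force: 4.6
```

```bash
python3 b.py
```

```text
t 14.53 box mm [-46.81 -36.31  65.05] F box [-0.6 -0.8  8.9] yaw -0.109 tilt [ 0.0011 -0.001 ] gap -0.002
```

Emit:
carry_out --increments "0 0 -0.003 0 0 0 1;0 0 -0.0128 0 0 0 1;-0.038 0 -0.0133 0 0 0 1;-0.038 0 -0.0133 0 0 0 1;-0.038 0 -0.0133 0 0 0 1;-0.038 0 -0.0133 0 0 0 1"

```text
clock: 15.03
tcp_pos: [0.4609, -0.1131, 0.0742]
orientation: [[0.994, -0.109, 0.0], [-0.109, -0.994, -0.0], [0.0, 0.0, -1.0]]
contact_force: [-0.5, 0.7, -1.1]
finger_gap: -0.0
finger_force: 0.0
```

```bash
python3 b.py;python3 look.py C
```

```text
t 15.03 box mm [-75.5  -36.01  74.22] F box [-0.6  0.6 -1.1] yaw -0.109 tilt [ 0.0004 -0.0001] gap -0.0
C
...........#..........##...........#
...........#..........##...........#
...........#..........##...........#
...........##........###...........#
...........############............#
..................................##
.................................###
..................................##
..................................##
......................#............#
......................#............#
......................#...........##
......................#...........##
.....................##...........##
.....................##...........##
.....................##...........##
.....................##...........##
......................#..........###
##..............................####
##.............................#####
..........#############..........###
....................###..........###
....................###..........###
..........#############..........###
```

C reads 1. One more stroke.

Emit:
carry_out --increments "0.017 0 0.004 0 0 0 1;0.017 0 0.008 0 0 0 1;0.017 0 0.0105 0 0 0 1;0.017 0 0.012 0 0 0 1;0.017 0 0.0128 0 0 0 1;0.02 0 0.0129 0 0 0 1;0.024 0 0.013 0 0 0 1;0.028 0 0.0131 0 0 0 1;0.032 0 0.0132 0 0 0 1;0.036 0 0.0133 0 0 0 1;0.036 0 0.0133 0 0 0 1;0.036 0 0.0133 0 0 0 1"

```text
clock: 16.08
tcp_pos: [0.4876, -0.1164, 0.0651]
orientation: [[0.994, -0.108, 0.001], [-0.108, -0.994, -0.001], [0.001, 0.001, -1.0]]
contact_force: [-1.6, -0.8, 10.2]
finger_gap: -0.003
finger_force: 5.0
```

Emit:
carry_out --increments "0 0 -0.003 0 0 0 1;0 0 -0.0128 0 0 0 1;-0.037 0 -0.0133 0 0 0 1;-0.037 0 -0.0133 0 0 0 1;-0.037 0 -0.0133 0 0 0 1;-0.037 0 -0.0133 0 0 0 1"

```text
clock: 16.58
tcp_pos: [0.4603, -0.1131, 0.0742]
orientation: [[0.994, -0.109, 0.001], [-0.109, -0.994, -0.0], [0.001, 0.0, -1.0]]
contact_force: [-0.2, 0.7, -0.2]
finger_gap: 0.002
finger_force: 0.0
```

```bash
python3 b.py;python3 look.py C
```

```text
t 16.58 box mm [-76.02 -36.05  74.22] F box [-0.3  0.7 -0.2] yaw -0.110 tilt [ 0.0007 -0.0002] gap 0.002
C
......................##...........#
......................##...........#
......................##...........#
......................##...........#
...................................#
..................................##
.................................###
..................................##
...........############...........##
....................####...........#
......................#............#
......................#............#
...........############...........##
..........#############...........##
..........##......................##
..........##......................##
..........#############...........##
............##########...........###
##..............................####
##..............................####
..........#############..........###
....................###..........###
...........############..........###
..........#############..........###
```

C reads 2. On to wheel A, which needs +4.

Emit:
carry_out --increments "0 -0.048 0 0 0 0 1;0 -0.096 0 0 0 0 1;0 -0.096 0 0 0 0 1;0 -0.096 0 0 0 0 1"

```text
clock: 16.97
tcp_pos: [0.4684, -0.0399, 0.074]
orientation: [[0.994, -0.105, 0.0], [-0.105, -0.994, -0.0], [0.0, 0.0, -1.0]]
contact_force: [-0.7, -0.0, -0.1]
finger_gap: 0.001
finger_force: 0.0
```

```bash
python3 b.py
```

```text
t 16.97 box mm [-76.04  37.63  73.97] F box [-0.7 -0.1 -0.1] yaw -0.105 tilt [ 0.0003 -0.0001] gap 0.001
```

Emit:
carry_out --increments "0.018 0 0.004 0 0 0 1;0.018 0 0.008 0 0 0 1;0.018 0 0.0105 0 0 0 1;0.018 0 0.0118 0 0 0 1;0.018 0 0.0124 0 0 0 1;0.021 0 0.0126 0 0 0 1;0.025 0 0.0128 0 0 0 1;0.029 0 0.013 0 0 0 1;0.033 0 0.0132 0 0 0 1;0.037 0 0.0133 0 0 0 1;0.037 0 0.0133 0 0 0 1;0.037 0 0.0133 0 0 0 1"

```text
clock: 17.97
tcp_pos: [0.4954, -0.0454, 0.0651]
orientation: [[0.994, -0.11, 0.001], [-0.11, -0.994, -0.001], [0.001, 0.001, -1.0]]
contact_force: [-1.5, -0.5, 9.8]
finger_gap: 0.004
finger_force: 4.9
```

Emit:
carry_out --increments "0 0 -0.003 0 0 0 1;0 0 -0.0128 0 0 0 1;-0.037 0 -0.0133 0 0 0 1;-0.037 0 -0.0133 0 0 0 1;-0.037 0 -0.0133 0 0 0 1;-0.037 0 -0.0133 0 0 0 1"

```text
clock: 18.47
tcp_pos: [0.468, -0.0417, 0.0742]
orientation: [[0.994, -0.11, 0.001], [-0.11, -0.994, -0.0], [0.001, 0.0, -1.0]]
contact_force: [0.6, -0.5, -0.2]
finger_gap: 0.004
finger_force: 0.0
```

```bash
python3 b.py;python3 look.py A
```

```text
t 18.47 box mm [-76.24  35.79  74.25] F box [ 0.6 -0.5 -0.2] yaw -0.110 tilt [ 0.0005 -0.0001] gap 0.004
A
...........##.........##...........#
...........##.........##...........#
...........##.........##...........#
..........##############...........#
...................................#
#.................................##
#................................###
..................................##
......................#............#
......................##...........#
......................##...........#
......................#...........##
......................##..........##
.....................###..........##
.....................##...........##
.....................##...........##
.....................##...........##
##..............................####
##.............................#####
##.........####................#####
..........#############..........###
....................###..........###
..........#############..........###
#........##############.........####
```

A reads 1. I'll repeat the stroke twice, then check.

Emit:
carry_out --increments "0.018 0 0.004 0 0 0 1;0.018 0 0.008 0 0 0 1;0.018 0 0.0105 0 0 0 1;0.018 0 0.012 0 0 0 1;0.018 0 0.0128 0 0 0 1;0.021 0 0.0129 0 0 0 1;0.025 0 0.013 0 0 0 1;0.029 0 0.0131 0 0 0 1;0.033 0 0.0132 0 0 0 1;0.037 0 0.0133 0 0 0 1;0.037 0 0.0133 0 0 0 1;0.037 0 0.0133 0 0 0 1"

```text
clock: 19.52
tcp_pos: [0.4954, -0.0447, 0.0651]
orientation: [[0.994, -0.108, 0.001], [-0.108, -0.994, -0.001], [0.001, 0.001, -1.0]]
contact_force: [0.6, -0.3, 10.7]
finger_gap: -0.002
finger_force: 5.1
```

Emit:
carry_out --increments "0 0 -0.003 0 0 0 1;0 0 -0.0128 0 0 0 1;-0.037 0 -0.0133 0 0 0 1;-0.037 0 -0.0133 0 0 0 1;-0.037 0 -0.0133 0 0 0 1;-0.037 0 -0.0133 0 0 0 1"

```text
clock: 20.02
tcp_pos: [0.468, -0.0414, 0.0742]
orientation: [[0.994, -0.109, 0.0], [-0.109, -0.994, -0.0], [0.0, 0.0, -1.0]]
contact_force: [1.5, 0.5, 0.8]
finger_gap: 0.001
finger_force: 0.0
```

```bash
python3 b.py;python3 look.py A
```

```text
t 20.02 box mm [-76.3   36.08  74.17] F box [1.4 0.6 0.8] yaw -0.109 tilt [ 0.0004 -0.0001] gap 0.001
A
......................##...........#
......................##...........#
......................##...........#
......................##...........#
..................................##
#................................###
#................................###
..................................##
...........############...........##
.....................##...........##
......................#...........##
.....................##...........##
..........#############...........##
..........############............##
..........##......................##
..........###.....................##
..........#############...........##
#...............................####
##.............................#####
##.............................#####
..........#############..........###
....................###..........###
..........#############..........###
#.........#############.........####
```

Emit:
carry_out --increments "0.018 0 0.004 0 0 0 1;0.018 0 0.008 0 0 0 1;0.018 0 0.0105 0 0 0 1;0.018 0 0.012 0 0 0 1;0.018 0 0.0128 0 0 0 1;0.021 0 0.0129 0 0 0 1;0.025 0 0.013 0 0 0 1;0.029 0 0.0131 0 0 0 1;0.033 0 0.0132 0 0 0 1;0.037 0 0.0133 0 0 0 1;0.037 0 0.0133 0 0 0 1;0.037 0 0.0133 0 0 0 1"

```text
clock: 21.07
tcp_pos: [0.4954, -0.0447, 0.0651]
orientation: [[0.994, -0.109, 0.001], [-0.109, -0.994, -0.001], [0.001, 0.001, -1.0]]
contact_force: [-1.2, -1.3, 10.4]
finger_gap: 0.0
finger_force: 5.1
```

Emit:
carry_out --increments "0 0 -0.003 0 0 0 1;0 0 -0.0128 0 0 0 1;-0.037 0 -0.0133 0 0 0 1;-0.037 0 -0.0133 0 0 0 1;-0.037 0 -0.0133 0 0 0 1;-0.037 0 -0.0133 0 0 0 1"

```text
clock: 21.57
tcp_pos: [0.468, -0.0414, 0.0742]
orientation: [[0.994, -0.109, 0.0], [-0.109, -0.994, -0.0], [0.0, 0.0, -1.0]]
contact_force: [-0.4, -1.0, 0.2]
finger_gap: 0.001
finger_force: 0.0
```

```bash
python3 b.py;python3 look.py A
```

```text
t 21.57 box mm [-76.26  36.08  74.21] F box [-0.3 -1.1  0.2] yaw -0.109 tilt [ 0.0005 -0.0001] gap 0.001
A
...........############............#
...........##......................#
...........##......................#
..........############.............#
...........############...........##
#.................................##
#................................###
..................................##
...........############...........##
...................####...........##
.....................##...........##
.....................##...........##
...........############...........##
...........############...........##
.....................##...........##
.....................##...........##
..........#############...........##
#...................##..........####
##.............................#####
##.............................#####
..........##.........##..........###
..........###.......###..........###
.........##############..........###
#.........#############.........####
```

A reads 3. Last stroke, then check all three wheels.

Emit:
carry_out --increments "0.018 0 0.004 0 0 0 1;0.018 0 0.008 0 0 0 1;0.018 0 0.0105 0 0 0 1;0.018 0 0.012 0 0 0 1;0.018 0 0.0128 0 0 0 1;0.021 0 0.0129 0 0 0 1;0.025 0 0.013 0 0 0 1;0.029 0 0.0131 0 0 0 1;0.033 0 0.0132 0 0 0 1;0.037 0 0.0133 0 0 0 1;0.037 0 0.0133 0 0 0 1;0.037 0 0.0133 0 0 0 1"

```text
clock: 22.62
tcp_pos: [0.4955, -0.0447, 0.0651]
orientation: [[0.994, -0.109, 0.001], [-0.109, -0.994, -0.001], [0.001, 0.001, -1.0]]
contact_force: [-0.5, 0.1, 9.9]
finger_gap: 0.001
finger_force: 5.0
```

Emit:
carry_out --increments "0 0 -0.003 0 0 0 1;0 0 -0.0128 0 0 0 1;-0.037 0 -0.0333 0 0 0 1;-0.037 0 -0.0533 0 0 0 1;-0.037 0.04 -0.0533 0 0 0 1;-0.037 0.09 -0.0533 0 0 0 1;-0.037 0.12 -0.0533 0 0 0 1;-0.037 0.12 -0.0533 0 0 0 1;-0.037 0.12 -0.0533 0 0 0 1"

```text
clock: 23.37
tcp_pos: [0.4575, -0.1315, 0.1041]
orientation: [[0.994, -0.112, -0.001], [-0.112, -0.994, 0.001], [-0.001, -0.001, -1.0]]
contact_force: [0.3, -0.6, -0.7]
finger_gap: -0.002
finger_force: 0.0
```

```bash
python3 b.py;python3 look.py A B C
python3 - <<'E'
import numpy as np,cv2
im=np.load("last.npy");cv2.imwrite("pics/w9.png",im)
E
```

```text
t 23.37 box mm [-76.82 -54.66 104.12] F box [ 0.3 -0.6 -0.7] yaw -0.112 tilt [-0.0005  0.0006] gap -0.002
A
###......................###........
##........................#.........
##.......................##.........
#......................###..........
....................................
....................................
....................................
....................................
....................................
.......................#............
...........#...........#............
...........##.........##............
...........###......####............
......................##............
.......................#............
.......................#............
....................................
....................................
....................................
....................................
.............#####.....#............
##............##....................
##............###...................
###.....................###.........
B
#............####....#####..........
#............##.........##..........
.............#..........#...
[... 975 characters left out ...]
.................................#
...................................#
...................................#
............###########.............
.....................###............
......................##............
......................##............
..............##########...........#
...........##...######.............#
...................................#
...................................#
...........############............#
...................................#
................................####
..................................##
...............####................#
.....................##............#
.....................##............#
.....................##............#
```

View pics/w9.png

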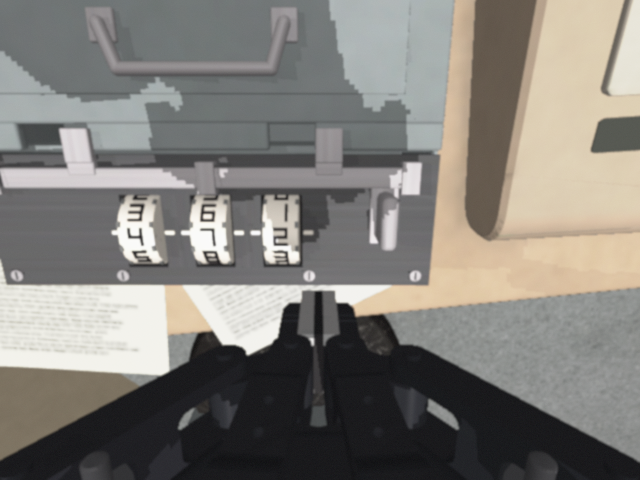

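The wrist picture shows 4-7-2 on the ridge line, with the tab near (386,220), its right face at column ~398, and the beige device's corner near (495,238). I'll check the device height and work out the tab approach.

```bash
python3 - <<'E'
from h import *
s=sense();w=cams.camera("wrist");t=cams.camera("top");sc=cams.camera("scene")
o=np.array([.4852,-.0796,0]);a=-.11
B=np.array([[np.cos(a),-np.sin(a),0],[np.sin(a),np.cos(a),0],[0,0,1]])
bx=lambda p:((B.T@(p-o))*1e3+[-55,0,0]).round(1)
for z in(.03,.06,.08,.1): print(z,"w",bx(ray(w,(495,238),z,s)),"t",bx(ray(t,(488,313),z)),"sc lowcorner",bx(ray(sc,(450,185),z)))
for q in [(398,195),(398,248),(379,195),(379,248)]: print("tab",q,bx(ray(w,q,.103,s)))
print("box right edge",bx(ray(w,(430,283),.081,s)))
E
python3 b.py
```

```text
0.03 w [ -74.5 -170.7   30. ] t [ -74.  -164.1   30. ] sc lowcorner [ -25.1 -199.4   30. ]
0.06 w [ -65.8 -156.1   60. ] t [ -75.3 -154.7   60. ] sc lowcorner [ -47.7 -162.1   60. ]
0.08 w [ -60.  -146.4   80. ] t [ -76.2 -148.5   80. ] sc lowcorner [ -62.8 -137.3   80. ]
0.1 w [ -54.2 -136.7  100. ] t [ -77.1 -142.2  100. ] sc lowcorner [ -77.9 -112.5  100. ]
tab (398, 195) [-33.3 -89.2 103. ]
tab (398, 248) [-58.1 -90.7 103. ]
tab (379, 195) [-33.3 -80.7 103. ]
tab (379, 248) [-58.1 -81.8 103. ]
box right edge [ -85.1 -114.1   81. ]
t 23.57 box mm [-77.13 -52.62 103.91] F box [ 0.2 -0.1  0.4] yaw -0.108 tilt [-0.0012  0.0009] gap -0.001
```

The device stands about 35 mm off the box and is lower than 80 mm, so there is room. I'll move over the bare plate to the right of the tab and descend.

Emit:
carry_out --increments "0.015 0.04 0 0 0 0 1;0.0335 0.0755 0 0 0 0 1;0.0335 0.0755 0 0 0 0 1;0.0335 0.0755 0 0 0 0 1;0.0335 0.0755 0.012 0 0 0 1;0.0335 0.0755 0.022 0 0 0 1;0.0335 0.0755 0.03 0 0 0 1;0.0335 0.0755 0.03 0 0 0 1"

```text
clock: 24.23
tcp_pos: [0.4752, -0.188, 0.0798]
orientation: [[0.994, -0.108, -0.004], [-0.108, -0.994, 0.003], [-0.004, -0.002, -1.0]]
contact_force: [-0.6, -0.1, -0.5]
finger_gap: 0.002
finger_force: 0.0
```

```bash
python3 b.py
```

```text
t 24.23 box mm [ -53.07 -108.82   79.79] F box [-0.6 -0.2 -0.5] yaw -0.108 tilt [-0.0038  0.0026] gap 0.002
```

Emit:
carry_out --increments "0 0 0.005 0 0 0 1;0 0 0.01 0 0 0 1;0 0 0.014 0 0 0 1;0 0 0.017 0 0 0 1;0 0 0.02 0 0 0 1;0 0 0.0225 0 0 0 1;0 0 0.0245 0 0 0 1;0 0 0.0255 0 0 0 1;0 0 0.0255 0 0 0 1"

```text
clock: 24.98
tcp_pos: [0.4767, -0.1899, 0.0623]
orientation: [[0.994, -0.109, -0.0], [-0.109, -0.994, 0.0], [-0.0, -0.0, -1.0]]
contact_force: [-0.7, 0.5, -0.4]
finger_gap: -0.004
finger_force: 0.0
```

```bash
python3 b.py
```

```text
t 24.98 box mm [ -51.32 -110.54   62.32] F box [-0.8  0.4 -0.4] yaw -0.109 tilt [-0.0002  0.0001] gap -0.004
```

Emit:
carry_out --increments "0 -0.0015 0 0 0 0 1;0 -0.003 0 0 0 0 1;0 -0.0045 0 0 0 0 1;0 -0.006 0 0 0 0 1;0 -0.0075 0 0 0 0 1;0 -0.009 0 0 0 0 1;0 -0.0105 0 0 0 0 1;0 -0.012 0 0 0 0 1;0 -0.0135 0 0 0 0 1"

```text
clock: 25.73
tcp_pos: [0.478, -0.1801, 0.0625]
orientation: [[0.994, -0.109, 0.0], [-0.109, -0.994, -0.001], [0.0, 0.0, -1.0]]
contact_force: [-1.7, -2.6, 0.2]
finger_gap: -0.002
finger_force: 1.6
```

```bash
python3 b.py
```

```text
t 25.73 box mm [ -51.17 -100.68   62.51] F box [-1.4 -2.8  0.2] yaw -0.109 tilt [ 0.0002 -0.0005] gap -0.002
```

Contact with the tab, about 2.8 N. I'll keep pushing gently.

Emit:
carry_out --increments "0 -0.0015 0 0 0 0 1;0 -0.003 0 0 0 0 1;0 -0.0045 0 0 0 0 1;0 -0.006 0 0 0 0 1;0 -0.0075 0 0 0 0 1;0 -0.009 0 0 0 0 1"

```text
clock: 26.23
tcp_pos: [0.4787, -0.173, 0.0625]
orientation: [[0.994, -0.109, 0.0], [-0.109, -0.994, -0.0], [0.0, 0.0, -1.0]]
contact_force: [-1.2, -3.4, 1.2]
finger_gap: -0.001
finger_force: 1.6
```

```bash
python3 b.py
```

```text
t 26.23 box mm [-51.16 -93.57  62.46] F box [-0.8 -3.5  1.2] yaw -0.109 tilt [ 0.0002 -0.0001] gap -0.001
```

Emit:
carry_out --increments "0 -0.0015 0 0 0 0 1;0 -0.003 0 0 0 0 1;0 -0.0045 0 0 0 0 1;0 -0.006 0 0 0 0 1;0 -0.0075 0 0 0 0 1;0 -0.009 0 0 0 0 1;0 -0.0105 0 0 0 0 1;0 -0.012 0 0 0 0 1;0 -0.0135 0 0 0 0 1;0 -0.0135 0 0 0 0 1"

```text
clock: 27.07
tcp_pos: [0.4798, -0.1637, 0.0625]
orientation: [[0.994, -0.108, 0.0], [-0.108, -0.994, -0.001], [0.0, 0.001, -1.0]]
contact_force: [-1.5, -4.4, -1.0]
finger_gap: -0.003
finger_force: 2.2
```

```bash
python3 b.py
```

```text
t 27.07 box mm [-51.17 -84.16  62.47] F box [-1.  -4.6 -1. ] yaw -0.108 tilt [ 0.     -0.0014] gap -0.003
```

Emit:
carry_out --increments "0 -0.0015 0 0 0 0 1;0 -0.003 0 0 0 0 1;0 -0.003 0 0 0 0 1;0 0.003 0 0 0 0 1;0 0.008 0 0 0 0 1;0 0.008 0 0 0 0 1;-0.03 0.008 -0.02 0 0 0 1;-0.06 0.008 -0.06 0 0 0 1;-0.1 0.008 -0.1 0 0 0 1;-0.1 0.008 -0.1 0 0 0 1;-0.1 0.008 -0.1 0 0 0 1;-0.1 0.008 -0.1 0 0 0 1"

```text
clock: 28.07
tcp_pos: [0.4052, -0.1609, 0.1376]
orientation: [[0.994, -0.109, 0.002], [-0.109, -0.994, -0.001], [0.002, 0.0, -1.0]]
contact_force: [-0.4, -0.8, -0.3]
finger_gap: -0.001
finger_force: 0.0
```

```bash
python3 b.py; python3 - <<'E'
from h import *
c=cams.camera("top")["pixels"];o=cv2.imread("pics/top0.png")
d=cv2.absdiff(c,o).max(2)
# lid region differences; bystander regions
for n,(x0,x1,y0,y1) in dict(lidfront=(375,470,245,275),lid=(375,470,180,275),tally=(270,312,295,340),petri=(240,275,298,330),forceps=(205,240,285,330),bottle=(330,365,115,190)).items(): print(n,(d[y0:y1,x0:x1]>40).mean().round(3))
E
```

```text
t 28.07 box mm [-125.59  -89.59  137.62] F box [-0.3 -0.8 -0.3] yaw -0.110 tilt [ 0.0015 -0.0005] gap -0.001
lidfront 0.273
lid 0.308
tally 0.523
petri 0.115
forceps 0.0
bottle 0.111
```

Emit:
carry_out --increments "0 0 -0.05 0 0 0 1;0 0 -0.08 0 0 0 1;0 0 -0.08 0 0 0 1;0 0 -0.08 0 0 0 1;0 0 -0.08 0 0 0 1;0 0 -0.08 0 0 0 1;0 0 -0.08 0 0 0 1;0 0 -0.08 0 0 0 1;0 0 -0.08 0 0 0 1;0 0 -0.08 0 0 0 1;0 0 -0.08 0 0 0 1;0 0 -0.08 0 0 0 1"

```text
clock: 29.12
tcp_pos: [0.4045, -0.1609, 0.1974]
orientation: [[0.994, -0.109, -0.0], [-0.109, -0.994, 0.0], [-0.0, -0.0, -1.0]]
contact_force: [-0.3, -0.1, 0.0]
finger_gap: 0.001
finger_force: 0.0
```

```bash
python3 b.py; python3 - <<'E'
from h import *
for n,x0,x1,y0,y1,k in(("scene",300,470,120,350,4),("top",260,490,160,345,4)):
    o=cv2.imread(f"pics/{n}0.png")[y0:y1,x0:x1].astype(int).sum(2)//3
    c=cams.camera(n)["pixels"];cv2.imwrite(f"pics/{n}_end.png",c)
    c=c[y0:y1,x0:x1].astype(int).sum(2)//3
    h=lambda g:cv2.resize(g.astype(np.uint8),((x1-x0)//k,(y1-y0)//(2*k)),interpolation=cv2.INTER_AREA)
    a,b=h(o),h(c)
    print(n);ch="@%#*+=-:. "
    for r,q in zip(a,b): print("".join(ch[v//26] for v in r),"|","".join(ch[v//26] for v in q))
E
```

```text
t 29.12 box mm [-126.29  -89.62  197.39] F box [-0.3 -0.1  0. ] yaw -0.109 tilt [-0.0001  0.    ] gap 0.001
scene
%##+==+++***++====********++==++*####%%%%% | ###+===+++*++=====++*++++++====+*####%%%%%
#*+++***+++======+*******+=-----=-:::=*#%% | **++++*+++========++++++++=------::::=*###
++***++==========+****++=---:::::.....::=+ | =++*+++==========+++++***+-::.::.......:=*
**++============+**++=----:::::......::::- | *++=============++******+-::::.......:.::=
+============++*++=--:::=+=-::::::.:---:-- | =============++********+=+=-:::::...:--:-:
=========+++*++=----===++++++=-::::-++=-:: | ==========++**********+==++++-::::::=+=-::
======++****++==--++++++++++++++=-:::::::: | =======+++***********+****+++++=-:::::::::
===++****+++++++++++++++++++++++===-:::::: | ====++***************+*******+++++=-::::::
-=+*++++=====+++++++++++**+++++++=*++=---= | -=+*+***************++***++++++++++++=-:-=
--==---------=+++++++++++++++++++++***+=== | ---++**********+++++==+++=++=--++++++++===
----=++=------=++++*+++*+++++++*+***++==-- | ----=*******+++=---++=-==-::=-:=+**++==---
=----=**++=---=+++
[... 3495 characters left out ...]
====-:----------+++***########**##*++#***++*#*==*# | +++++++++++=::---------==+++++*++++**==+*=--********+==+*
***+=--==+=-:------------:::::---====++++***+*******+==+* | ###*++=++++-:---::---:-:::::::-----======++++******++==+*
***+==-:----------------::::-=:-------------::--========= | ###*++===+=-:--:------:::::::-::-----:-----::::-=========
*++===--=::-------------::::=+-:-------------:::--======= | #**+++=++==---------:-::::::--:::------:--::::::-====-=+%
=======---::------------:::-+++-:----------:::------===== | ++++++++==-:---:--:---::::::---::---:---:::::::-*######@@
++++=++++=:::----------::::=***=:-----:::----============ | ++++++++++:::::::::--::::::-===-::--::::::-----=####%%@@@
```

```bash
python3 - <<'E'
from h import *
c=cams.camera("top");o=cv2.imread("pics/top0.png")
a=-.11;B=np.array([[np.cos(a),-np.sin(a),0],[np.sin(a),np.cos(a),0],[0,0,1]])
for th in(0,.7,1.0,1.25):
  e=[]
  for y in(-100,100):
    p=np.array([.4852,-.0796,0])+B@np.array([55+83-97*np.cos(th),y,82+97*np.sin(th)])/1e3
    q=c["mtx"]@(c["world_to_cam"]@[*p,1])[:3];e.append((q[:2]/q[2]).round(0).tolist())
  print(th,e)
for u in(385,400,430): print(u,c["pixels"][165:230:3,u].mean(1).astype(int).tolist(),o[165:230:3,u].mean(1).astype(int).tolist())
E
```

```text
0 [[466.0, 278.0], [366.0, 265.0]]
0.7 [[477.0, 264.0], [369.0, 250.0]]
1.0 [[481.0, 251.0], [371.0, 237.0]]
1.25 [[483.0, 238.0], [373.0, 224.0]]
385 [135, 125, 110, 106, 112, 101, 78, 140, 125, 105, 106, 107, 109, 114, 113, 111, 107, 98, 83, 128, 89, 87] [130, 118, 109, 100, 104, 97, 73, 131, 143, 150, 151, 150, 149, 148, 110, 109, 102, 135, 153, 137, 134, 136]
400 [138, 128, 116, 105, 111, 108, 76, 96, 109, 103, 105, 107, 104, 114, 118, 115, 112, 107, 90, 81, 89, 72] [130, 122, 109, 97, 104, 94, 72, 133, 148, 148, 150, 151, 150, 154, 139, 114, 107, 102, 95, 128, 136, 136]
430 [141, 130, 116, 103, 113, 109, 78, 90, 108, 114, 112, 116, 114, 111, 111, 113, 115, 112, 112, 119, 79, 86] [133, 120, 110, 98, 106, 102, 74, 81, 103, 106, 103, 107, 109, 109, 109, 106, 111, 104, 109, 107, 102, 98]
```

The lid's front edge in the top view is at row ~223 at column 385. That matches about 1.25 rad, where row 225 is predicted, against about 252 for 0.7 rad.

```bash
python3 -c "
from rig import order
print(order.close_job())"
```

```text
the job is handed in; nothing more can be done
None
```

The box is unlocked at 4-7-2 and standing open: the bolt is drawn about 17–19 mm by finger travel, the lid is up at about 1.25 rad, the highest press force I read was 12 N, and the job is handed in at about 29 s (no verdict was returned).

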